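Slide the stone tray under the low light hood

ROBOT

A 6-joint arm with a two-finger parallel gripper is mounted at the origin on a cart in front of the work surface, level with it; the furniture and walls round the work are solid. World frame = base frame: x ahead of the robot, y to its left, z up, the work surface at z = 0. Lengths are in m, angles in rad, forces in N, time in s.
With the tool pointing down it reaches from about 0.275 to 0.825 m from the base axis. Payload 5.2 kg.
Tool frame: the origin (TCP) lies on the centre line of the jaws, within the pads' length; the fingertips stand 11 mm ahead of it and the grasp point (between the pads) lies 8 mm behind it; z points along the fingers, y is the line along which they close (so a half turn about z gives the same grasp; the last joint's range is limited). The gripper opens to 93 mm and grips with 3 to 60 N. Pads are 15 mm wide; open, the fingers measure 128 mm over their backs; the gripper's body (75 mm by 188 mm) begins 65 mm behind the grasp point.
Start: joints at [1.058, 0.259, 1.535, -0, 1.348, -0.203], TCP at [0.168, 0.524, 0.199] pointing down, gripper open.
Joint ranges: [-3.14, 3.14], [-0.91, 2.08], [0.19, 2.58], [-1.22, 4.36], [0.22, 2.71], [-3.12, 3.12]. Speed limits (rad/s): [2.57, 2.57, 3.14, 3.14, 3.14, 3.14].

INTERFACE

Orientations are given as a rotation vector (axis times angle).
In Python, from station import r gives the robot as it stands.
- The arm moves only by the tool jog_arm, never from a script. Its argument "steps" is a list that holds one entry, the list of rows, each a list of 7 numbers: the finger opening in cm, from 0 to 9.3, then the shift along the tool's x, y, z in cm, then the turn, a rotation vector about the tool's x, y, z in degrees. A call has 1 to 12 rows; each row is the pose to reach, as a shift and turn from the pose commanded when the call began, along the tool's axes at that moment; what a row does not reach only later rows make up. A row lasts 1/10 s, in which the tool goes at most 50 mm and 8.59 degrees, less where a joint would pass 70% of its speed; a pose out of reach is approached as far as the arm can. A call with a gripper value outside its range is refused whole. The fingers move at their own pace and stop on an object; the grip force is fixed at half the most. Time passes only in rows, so rows that repeat a pose let the fingers close. It gives the time, the measured TCP pose, the force, the opening and the grip force at its end, in the units of the state.
- r.observe(): the state, without advancing time (a new reading comes with each control period).
- r.camera(name): name is "scene" or "top"; returns (picture, depth): 384x512x3 uint8, blue, green, red; 384x512 float32, m along the optical axis (not along the pixel's ray), 0 where there is no reading.
- r.camera_params(name): a dict with "intrinsics" (3x3 intrinsics, pixels), "dist" ([k1, k2, p1, p2, k3] as OpenCV has them; the pictures are not rectified), "R" (3x3) and "t" (3): a world point X has camera coordinates R X + t. Camera axes: x right, y down, z forward; pixel columns grow to the right and rows downward; lengths in m; the calibration is good to about 2 mm. A picture is of the moment at which its call begins. camera_params takes no time and is no camera call.
- r.close_job(): hands the job in; it is judged then, once.
The state is a dict: "clock": time; "qpos": joint angles; "qd": joint speeds; "effort": joint torques, N m; "eef_pos": TCP position; "tcp_rot": TCP orientation; "contact_force": force on the tool from outside, world axes, zero at the start; "wrist_torque": the same for the moment, N m; "opening": opening from 0.0 (shut) to 1.0 (fully open); "grip_force": force on a finger pad.
Only numpy, scipy, OpenCV 4.12 (cv2) and the standard library are available. Lean on these libraries where they do the work, as an engineer would, in place of code of your own. Each camera call takes 0.05 s, during which the arm holds its last target. There are 200 camera calls.

TASK

Lay the purple-and-white palm stone flat on the wooden tray. Then slide the tray under the low white light hood, squarely, until its far edge is up against the stop at the back, with the stone still lying on it. Leave the other two palm stones and the roll of tape where they are.

Things in the scene. Friction and masses are not known exactly. Their poses are not given: they have to be found in the camera images.
- palm_amethyst: Purple-and-white flat oval palm stone, loose, 52 (x) x 63 (y) x 24 (z) mm, about 0.11 kg, rounded all over, widest at half height. Origin at the centre of its underside, z up. It lies flat; the three palm stones swap places from run to run.
- palm_green: Dark green palm stone, 46 x 63 x 22 mm, loose; origin at the centre of its underside. Leave it alone.
- palm_septar: Yellow-and-black palm stone, 52 x 64 x 21 mm, loose; origin at the centre of its underside. Leave it alone.
- tray: Loose flat tray, pale wood, grey floor, 0.3 kg. Plate 140 (x) x 120 (y) mm; floor 5 mm above the desk; low lip 5 mm wide all round, top 9 mm above the desk. Origin: centre of the plate's underside; +x points to the far edge (x = +70 mm), which goes in first. At its -x end a flat neck (24 mm wide, 6 mm high) carries the tab.
- tray_tab (a point): Top centre of the tray's dark upright tab, 30 (x) x 14 (y) x 40 (z) mm, standing on the desk; at x = -125 mm, y = 0 in the tray's frame. Grip it from above across its 14 mm; it stays outside the hood.
- light_hood: Low white light hood, fixed, 150 (x) x 164 (y) mm, top 61 mm above the desk. Origin: its centre on the desk. Things slide in along its +x. Roof underside 37 mm above the desk (tray and stone stand 29 mm high); channel between the side walls 140 mm wide. Black back stop with its face at x = +65 mm: the tray is home when its origin is at the hood's x = -5 mm, y about 0.
- hood_mouth (a point): Middle of the hood's open mouth, on the desk, at the hood's x = -75 mm (blue stripe above it). With the tray home the plate is just inside it and the tab's centre is 55 mm in front of it.
- tape_roll: Roll of beige tape lying flat, loose, 104 x 102 x 25 mm; origin at the centre of its underside. Leave it alone.
Mind the look-alikes: they are no part of the job. What is shaped like the palm_amethyst but red or turquoise is not meant.

How it is judged:
By the outcome, as a careful person would: the job done as asked, in the order asked, and still so for the second after the job is handed in, with the robot touching nothing.
It also fails if it takes over 54 s, if anything falls off the work surface, if the arm or the gripper's body presses on something with over 40 N, if the wrist force passes 120 N, or if a joint passes its speed limit or range.

## Working session

There is one attempt and no reset: what is moved stays moved. The work goes in short steps, Python scripts to look and compute and a tool call to move; the robot and the scene stay as the last step left them, time stands still between calls to the robot, and variables do not carry over. Pictures are saved under pics/ and viewed, at most 10 in all, crops included, and the job is handed in when it is done.

Besides the shell and the picture viewer there is one more tool, called as name(argument=value, ...) on one line, values as JSON. jog_arm: Moves the arm, as the interface text tells. Its arguments: {"type":"object","properties":{"steps":{"type":"array"}},"required":["steps"]}

```bash
mkdir -p pics
python3 - <<'E'
from station import r
import cv2,numpy as np
for n in("scene","top"):
    p,d=r.camera(n); cv2.imwrite(f"pics/{n}0.png",p); np.save(f"pics/{n}0.npy",d)
    c=r.camera_params(n); print(n,np.round(c["intrinsics"],1).tolist(),c["dist"],np.round(c["R"],3).tolist(),c["t"])
o=r.observe();print(o)
E
ls
```

```text
scene [[428.5, 0.0, 258.4], [0.0, 428.5, 187.3], [0.0, 0.0, 1.0]] [-0.15453349  0.          0.          0.          0.        ] [[0.791, -0.611, 0.018], [-0.407, -0.548, -0.731], [0.457, 0.571, -0.682]] [-0.35840137  0.31396494  1.03285472]
top [[404.3, 0.0, 255.7], [0.0, 404.3, 189.5], [0.0, 0.0, 1.0]] [-0.08381085  0.          0.          0.          0.        ] [[0.004, -1.0, -0.009], [-0.991, -0.002, -0.131], [0.131, 0.009, -0.991]] [0.0822891  0.50304319 1.33121362]
{'clock': 0.1, 'qpos': array([ 1.05820507e+00,  2.59273379e-01,  1.53594492e+00,  9.28444487e-06,
        1.34798386e+00, -2.02789536e-01]), 'qd': array([ 0.00047194, -0.00132045, -0.00410278,  0.00068068, -0.00062165,
        0.00086893]), 'effort': array([ 2.14896085e-03, -4.38215411e+01, -2.84642619e+01,  7.22099002e-02,
        3.63602594e-02, -4.89812896e-05]), 'eef_pos': array([0.16739532, 0.52337923, 0.19861063]), 'tcp_rot': array([-4.84606477e-01, -3.10341132e+00,  2.36277676e-03]), 'contact_force': array([0.15980934, 0.76082667, 0.0108318 ]), 'wrist_torque': array([-0.01861288, -0.00461563,  0.02132544]), 'grip_force': 0.0, 'opening': 0.9963884542081503}
pics
```

View pics/top0.png

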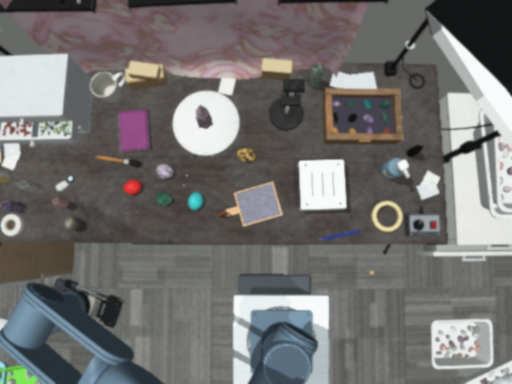

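View pics/scene0.png

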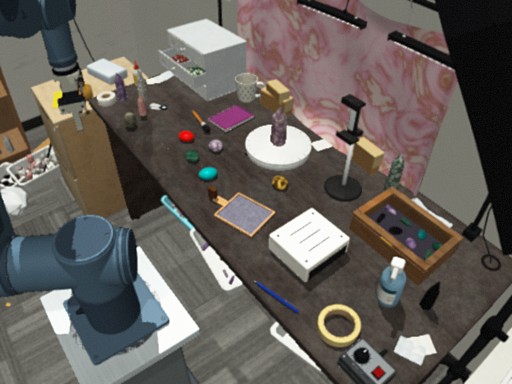

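Top view: candidates are purple-white (165,172), green (164,200), yellow-black (246,155), red (133,187) and turquoise (196,201). The one at (165,172) fits the palm_amethyst by its purple and white colour. The tray is at (260,203) with its tab at (229,212), and the hood is at (322,185). I'll confirm this in an enlarged crop.

```bash
cat > h.py <<'E'
from station import r
import cv2,numpy as np
def ray(n,uv):
    c=r.camera_params(n);K=np.array(c["intrinsics"]);D=np.array(c["dist"]);R=np.array(c["R"]);t=np.array(c["t"])
    p=cv2.undistortPoints(np.array(uv,float).reshape(-1,1,2),K,D).reshape(-1,2)
    return (np.c_[p,np.ones(len(p))]@R), -R.T@t
def atz(n,uv,z):
    d,o=ray(n,uv); return o+d*((z-o[2])/d[:,2])[:,None]
def cloud(n,d):
    v,u=np.mgrid[:384,:512]; dr,o=ray(n,np.c_[u.ravel(),v.ravel()])
    return (o+dr*d.ravel()[:,None]).reshape(384,512,3)
E
python3 - <<'E'
import cv2,numpy as np
a=cv2.imread("pics/top0.png")[145:225,150:350]; b=cv2.imread("pics/scene0.png")[130:285,175:375]
a=cv2.resize(a,None,fx=3.4,fy=3.4,interpolation=2);b=cv2.resize(b,None,fx=2,fy=2,interpolation=2)
o=np.zeros((a.shape[0]+b.shape[0],680,3),np.uint8);o[:a.shape[0],:a.shape[1]]=a;o[a.shape[0]:,:b.shape[1]]=b
cv2.imwrite("pics/crop.png",o);print(o.shape)
E
```

```text
(582, 680, 3)
```

View pics/crop.png

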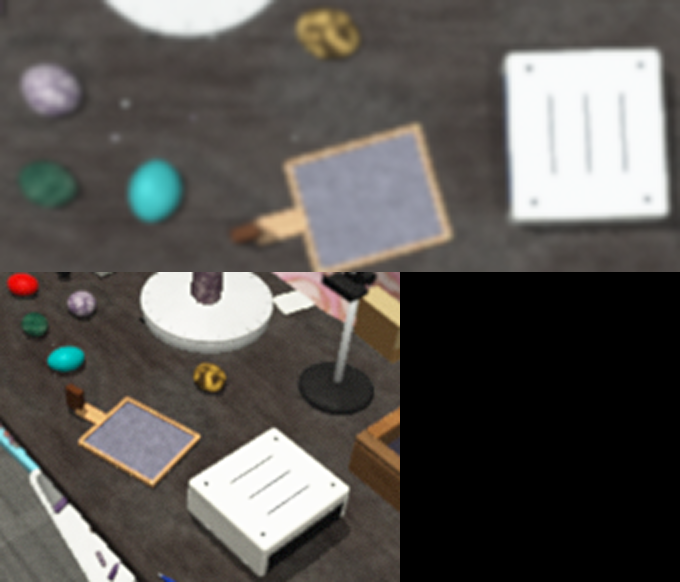

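The crop confirms the purple-and-white stone at top pixel (165,171.5). Green, turquoise and red are other objects. The hood's back stop is on the right in the top view, and its blue-striped mouth faces the tray on the left. Next I measure.

```bash
cat >> h.py <<'E'
def rect(n,m,z):
    c=max(cv2.findContours(m.astype(np.uint8),cv2.RETR_EXTERNAL,cv2.CHAIN_APPROX_NONE)[0],key=cv2.contourArea).reshape(-1,2)
    P=atz(n,c,z)[:,:2]*1000; return cv2.minAreaRect(P.astype(np.float32)),cv2.boxPoints(cv2.minAreaRect(P.astype(np.float32))),c
E
python3 - <<'E'
from h import *
np.set_printoptions(precision=1,suppress=True)
a=cv2.imread("pics/top0.png");X=cloud("top",np.load("pics/top0.npy"));Z=X[...,2]
v,u=np.mgrid[:384,:512]
def box(x0,x1,y0,y1): return (u>=x0)&(u<=x1)&(v>=y0)&(v<=y1)
print("desk z mm",1000*np.median(Z[box(205,225,155,185)]), "hoodtop",1000*np.median(Z[box(305,340,165,200)]),"trayfl",1000*np.median(Z[box(245,275,192,212)]))
m=a.max(2)
def show(t,mask,z):
    R,B,c=rect("top",mask,z);print(t,mask.sum(),R);print(B)
show("hood",(a.min(2)>150)&box(290,352,150,218),.061)
show("tray",(m>95)&box(236,288,178,230),.009)
g=a.astype(int)
show("ameth",(m>90)&box(150,180,158,186),.012)
show("green",(g[...,1]-g[...,2]>12)&box(150,182,188,212),.011)
show("turq",(g[...,1]-g[...,2]>50)&box(182,210,188,214),.012)
show("sept",(m>80)&box(233,260,145,166),.011)
# tab: dark brown with height
mt=(g[...,2]-g[...,0]>15)&box(214,240,203,220); show("tab",mt,.04)
tz=box(210,245,200,222)&(Z>.025); print("tab depth",X[tz].mean(0)*1000,tz.sum())
for t,b in(("ameth",box(150,180,158,186)),("hood",box(285,355,150,220)),):
    k=b&(Z>(.012 if t=="ameth" else .05));print(t,k.sum(),X[k].mean(0)*1000,X[k].max(0)*1000,cv2.minAreaRect((X[k][:,:2]*1000).astype(np.float32)))
print(a[171:172,300:302],a[160:215:10,299])
E
```

```text
desk z mm -0.39764826525612307 hoodtop 61.03113419254302 trayfl 5.301983801161869
hood 2287 ((518.6004028320312, -136.11434936523438), (167.30914306640625, 153.10572814941406), 2.0302836894989014)
[[ 432.3  -62.6]
 [ 437.7 -215.6]
 [ 604.9 -209.7]
 [ 599.5  -56.6]]
tray 1631 ((457.9731750488281, 79.535400390625), (129.8977813720703, 157.18997192382812), 15.855576515197754)
[[374.  137.4]
 [417.  -13.8]
 [541.9  21.7]
 [499.  172.9]]
ameth 244 ((571.6661376953125, 408.37786865234375), (52.98434066772461, 68.17098999023438), 0.05586667358875275)
[[545.1 442.4]
 [545.2 374.3]
 [598.2 374.3]
 [598.1 442.5]]
green 182 ((473.0258483886719, 402.2872009277344), (54.88284683227539, 46.02980422973633), 46.047996520996094)
[[437.4 398.5]
 [470.5 366.6]
 [508.6 406.1]
 [475.5 438. ]]
turq 214 ((467.29071044921875, 291.964599609375), (58.716346740722656, 48.27510070800781), 1.1724101305007935)
[[437.4 315.5]
 [438.4 267.2]
 [497.1 268.4]
 [496.1 316.7]]
sept 428 ((621.5095825195312, 116.40254211425781), (67.36917114257812, 93.91960144042969), 0.09903685003519058)
[[587.7 163.3]
 [587.9  69.4]
 [655.3  69.5]
 [655.1 163.4]]
tab 224 ((427.64129638671875, 174.2984619140625), (56.9471321105957, 76.90719604492188), 0.467428594827652)
[[398.9 212.5]
 [399.5 135.6]
 [456.4 136.1]
 [455.8 213. ]]
tab depth [420.8 193.4  71.9] 41
ameth 196 [565.5 393.3  40.8] [ 594.2  427.4 1386.4] ((465.39794921875, 241.58511352539062), (440.3325500488281, 48.073299407958984), 56.4705696105957)
hood 2246 [ 515.6 -134.    73.2] [ 601.3   71.3 1386.4] ((486.2371520996094, -58.141387939453125), (202.07241821289062, 363.08270263671875), 22.353839874267578)
[[[238 238 234]
  [249 249 247]]] [[113 117 117]
 [194 187 180]
 [170 162 157]
 [133 125 120]
 [103  94  91]
 [ 98 102 103]]
```

```bash
cat >> h.py <<'E'
S=4
def meas(n,img,box,f,z):
    """upsampled mask -> world minAreaRect and area-moment centroid/axis (mm, deg)"""
    x0,x1,y0,y1=box; b=cv2.resize(img[y0:y1,x0:x1],None,fx=S,fy=S,interpolation=cv2.INTER_CUBIC).astype(int)
    m=cv2.morphologyEx(f(b).astype(np.uint8),cv2.MORPH_OPEN,np.ones((5,5)))
    k,l,st,_=cv2.connectedComponentsWithStats(m); m=l==1+st[1:,4].argmax()
    v,u=np.nonzero(m); P=atz(n,np.c_[(u+.5)/S-.5+x0,(v+.5)/S-.5+y0],z)[:,:2]*1000
    w,V=np.linalg.eigh(np.cov(P.T)); e=V[:,1]
    R=cv2.minAreaRect(P.astype(np.float32))
    return dict(c=P.mean(0).round(1),half=(2*np.sqrt(w)).round(1),ang=round(np.degrees(np.arctan2(e[1],e[0]))%180,1),rc=np.round(R[0],1),rs=np.round(R[1],1),ra=round(R[2],1))
grey=lambda b:(b[...,0]-b[...,2]>-2)&(b.max(2)>85)
FULL={"hood":((286,358,148,222),lambda b:b.min(2)>150,.061),"tray":((232,290,176,232),grey,.005),
"ameth":((150,180,158,186),lambda b:b.max(2)>85,.012)}
E
python3 - <<'E'
from h import *
a=cv2.imread("pics/top0.png")
for k,(b,f,z) in FULL.items(): print(k,meas("top",a,b,f,z))
s=cv2.imread("pics/scene0.png")
print("hood s",meas("scene",s,(260,360,200,290),lambda b:b.min(2)>195,.061))
print("tray s",meas("scene",s,(205,285,185,240),grey,.005))
print("am s",meas("scene",s,(205,226,136,155),lambda b:b.max(2)>95,.012))
g=lambda b:(b[...,2]-b[...,0]>12)&(b.max(2)<110)
print("tab top",meas("top",a,(214,240,203,222),g,.04))
X=cloud("top",np.load("pics/top0.npy"));v,u=np.mgrid[:384,:512];Z=X[...,2]
k=(abs(u-228)<14)&(abs(v-212)<10)&(Z>.034)&(Z<.05);print("tab d",X[k].mean(0)*1000,k.sum())
k=(abs(u-165)<14)&(abs(v-172)<14)&(Z>.008)&(Z<.05);print("am d",X[k].mean(0)*1000,k.sum(),X[k].max(0),X[k].min(0))
o=r.observe();print(cv2.Rodrigues(o["tcp_rot"])[0])
E
```

```text
hood {'c': array([ 517.7, -136.4]), 'half': array([87.8, 95.9]), 'ang': np.float64(0.6), 'rc': array([ 518.5, -136.5]), 'rs': array([167.2, 153.9]), 'ra': 1.8}
tray {'c': array([458.2,  77. ]), 'half': array([59.7, 70.9]), 'ang': np.float64(106.5), 'rc': array([458.3,  77.1]), 'rs': array([104. , 123.5]), 'ra': 16.4}
ameth {'c': array([574.5, 409.9]), 'half': array([29.5, 40.9]), 'ang': np.float64(61.2), 'rc': array([574.3, 410.3]), 'rs': array([77.9, 62.7]), 'ra': 89.9}
hood s {'c': array([ 517.3, -138.4]), 'half': array([85.9, 94.4]), 'ang': np.float64(2.2), 'rc': array([ 520. , -135.8]), 'rs': array([164.2, 149.5]), 'ra': 1.8}
tray s {'c': array([461.5,  80.6]), 'half': array([59.3, 71.4]), 'ang': np.float64(106.1), 'rc': array([462.4,  82.1]), 'rs': array([103.5, 124.3]), 'ra': 16.2}
am s {'c': array([574.7, 408.9]), 'half': array([24.9, 34.3]), 'ang': np.float64(62.9), 'rc': array([575.8, 408.3]), 'rs': array([54.7, 63. ]), 'ra': 5.9}
tab top {'c': array([420. , 196.8]), 'half': array([12.6, 22.9]), 'ang': np.float64(75.1), 'rc': array([422.3, 191.7]), 'rs': array([48.1, 26.8]), 'ra': 84.9}
tab d [423.17390277 197.1433407   39.57865377] 38
am d [568.81915676 397.8076817   19.26260903] 206 [0.60224102 0.44636995 0.02920439] [0.53177807 0.36370302 0.00833908]
[[-9.52393276e-01  3.04871139e-01 -7.97250739e-04]
 [ 3.04872000e-01  9.52392308e-01 -1.39820254e-03]
 [ 3.33023869e-04 -1.57469813e-03 -9.99998705e-01]]
```

Run:
```python
from h import *
a=cv2.imread("pics/top0.png");s=cv2.imread("pics/scene0.png")
print(atz("top",[[164.9,171.6],[165,212]],.012))
for t in(95,105,115):
  f=lambda b:(b.max(2)>t)
  print(t,meas("top",a,(152,178,160,184),f,.012)); print(meas("scene",s,(205,226,136,155),f,.012))
print(a[160:186:2,166].tolist()); print(a[172,150:182:2].tolist())
cv2.imwrite("pics/am.png",np.hstack([cv2.resize(a[155:187,150:182],(400,400),interpolation=0),cv2.resize(s[131:161,200:230],(400,400),interpolation=0)]))
```

```text
[[0.56768526 0.39943971 0.012     ]
 [0.42724278 0.39446131 0.012     ]]
95 {'c': array([571.7, 404.3]), 'half': array([26.8, 32.3]), 'ang': np.float64(66.8), 'rc': array([571.6, 403.7]), 'rs': array([53.8, 62.7]), 'ra': 0.1}
{'c': array([574.7, 408.9]), 'half': array([24.9, 34.3]), 'ang': np.float64(62.9), 'rc': array([575.8, 408.3]), 'rs': array([54.7, 63. ]), 'ra': 5.9}
105 {'c': array([571.6, 404.2]), 'half': array([25.5, 30.7]), 'ang': np.float64(66.2), 'rc': array([571.8, 403.7]), 'rs': array([52.4, 58.8]), 'ra': 1.9}
{'c': array([575. , 409.3]), 'half': array([24.2, 32.6]), 'ang': np.float64(64.0), 'rc': array([575.9, 408.3]), 'rs': array([52.9, 60.3]), 'ra': 7.3}
115 {'c': array([571.6, 404.2]), 'half': array([24.3, 29.3]), 'ang': np.float64(67.1), 'rc': array([572.4, 403.6]), 'rs': array([50.2, 56.2]), 'ra': 10.1}
{'c': array([575.5, 409.8]), 'half': array([23.5, 30.7]), 'ang': np.float64(66.0), 'rc': array([576.2, 408.1]), 'rs': array([50.3, 58.8]), 'ra': 6.9}
[[79, 82, 85], [78, 81, 86], [114, 107, 115], [158, 147, 156], [161, 146, 157], [160, 144, 154], [182, 170, 179], [183, 173, 181], [140, 125, 135], [92, 80, 88], [63, 64, 68], [70, 73, 77], [75, 78, 82]]
[[75, 77, 81], [78, 82, 86], [83, 86, 91], [107, 105, 111], [157, 143, 153], [182, 167, 179], [201, 190, 199], [207, 198, 207], [182, 170, 179], [155, 140, 150], [130, 114, 124], [110, 100, 107], [61, 59, 63], [67, 70, 75], [73, 76, 81], [70, 73, 79]]
```

View pics/am.png

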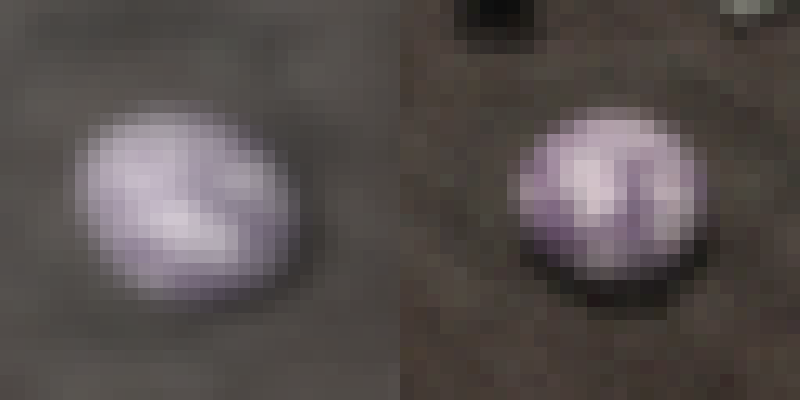

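The crop shows the stone centred at about top (165,171), with its long axis at about 65° in world. Now I move above it with the jaws across its short axis.

jog_arm(steps=[[[8,-42.1,0.7,0,0,0,97],[8,-42.1,0.7,0,0,0,97],[8,-42.1,0.7,0,0,0,97],[8,-42.1,0.7,0,0,0,97],[8,-42.1,0.7,0,0,0,97],[8,-42.1,0.7,0,0,0,97],[8,-42.1,0.7,0,0,0,97],[8,-42.1,0.7,0,0,0,97],[8,-42.1,0.7,0,0,0,97],[8,-42.1,0.7,0,0,0,97],[8,-42.1,0.7,0,0,0,97],[8,-42.1,0.7,0,0,0,97]]])

```text
clock: 1.3
eef_pos: [0.5709, 0.4016, 0.1982]
tcp_rot: [-2.65, -1.686, 0.003]
contact_force: [-0.2, -0.4, -0.4]
opening: 0.859
grip_force: 0.0
```

```bash
cat >> h.py <<'E'
def to(x,y,z,yaw):
    """tool shift (cm) and turn (deg) to world target mm, tool-y axis at yaw deg"""
    o=r.observe();R=cv2.Rodrigues(o["tcp_rot"])[0];p=o["eef_pos"]*1000
    y0=np.degrees(np.arctan2(R[1,1],R[0,1]))
    print("t",round(o["clock"],2),"p",p.round(1),"yaw",round(y0,1),"tilt",R[2].round(4),"F",o["contact_force"].round(1),"open",round(o["opening"]*93,1),"gf",o["grip_force"])
    print("shift cm",(R.T@(np.array([x,y,z])-p)/10).round(2),"turn z",round(-((yaw-y0+180)%360-180),1))
E
python3 -c "
from h import *
to(570.5,401.5,13,-25)"
```

```text
t 1.3 p [570.9 401.6 198.2] yaw -25.1 tilt [-0.0013 -0.0011 -1.    ] F [-0.2 -0.4 -0.4] open 79.9 gf 0.0
shift cm [-0.000e+00 -1.000e-02  1.852e+01] turn z -0.1
```

jog_arm(steps=[[[8,0,0,5,0,0,0],[8,0,0,9,0,0,0],[8,0,0,12,0,0,0],[8,0,0,14,0,0,0],[8,0,0,16,0,0,0],[8,0,0,17.5,0,0,0],[8,0,0,18.4,0,0,0],[8,0,0,18.4,0,0,0],[8,0,0,18.4,0,0,0]]])

```text
clock: 2.2
eef_pos: [0.5712, 0.4024, 0.0159]
tcp_rot: [2.646, 1.694, 0.001]
contact_force: [0.5, 0.5, -0.3]
opening: 0.86
grip_force: 0.0
```

jog_arm(steps=[[[6,0,0,0,0,0,0],[5,0,0,0,0,0,0],[4.5,0,0,0,0,0,0],[4,0,0,0,0,0,0],[4,0,0,0,0,0,0],[4,0,0,0,0,0,0],[4,0,0,0,0,0,0],[4,0,0,0,0,0,0]]])

```text
clock: 3.0
eef_pos: [0.5707, 0.4021, 0.0153]
tcp_rot: [2.646, 1.694, -0.0]
contact_force: [-0.2, 0.2, 0.6]
opening: 0.431
grip_force: 0.0
```

```bash
python3 -c "
from h import *
to(459.5,78,120,16.2)"
```

```text
t 3.0 p [570.7 402.1  15.3] yaw -24.8 tilt [-1.e-04 -0.e+00 -1.e+00] F [-0.2  0.2  0.6] open 40.0 gf 0.0
shift cm [-34.09   3.47 -10.47] turn z -41.0
```

The jaws closed to 40 mm with no grip force, so I look.

Run:
```python
from h import *
a,_=r.camera("top");s,d=r.camera("scene");cv2.imwrite("pics/t2.png",a);cv2.imwrite("pics/s2.png",s)
o=np.hstack([cv2.resize(a[140:230,120:210],(400,400),interpolation=2),cv2.resize(s[100:190,160:250],(400,400),interpolation=2)])
cv2.imwrite("pics/c2.png",o)
```

```text
(no output)
```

View pics/c2.png

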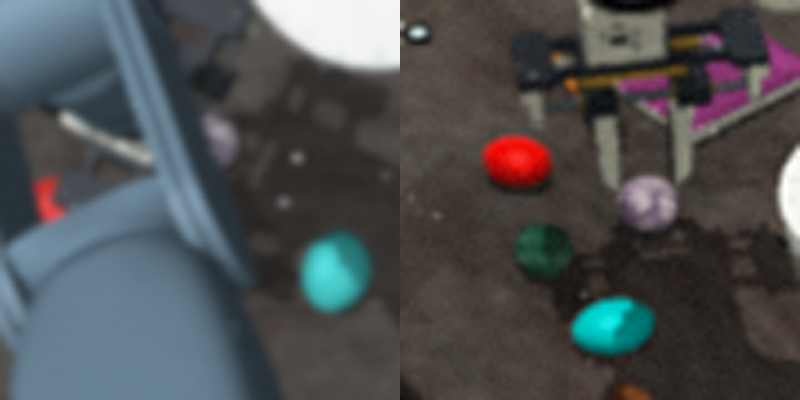

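Run:
```python
from h import *
for n in("top","scene"):
    c=r.camera_params(n)
    P=np.array([[.571,.402,.004],[.571,.402,.015],[.571,.402,.024],[.5185,-.1363,.061]])
    print(n,cv2.projectPoints(P,cv2.Rodrigues(np.array(c["R"]))[0],np.array(c["t"]),np.array(c["intrinsics"]),np.array(c["dist"]))[0].reshape(-1,2).round(1).tolist())
    print(c["R"]@np.array(c["R"]).T)
s=cv2.imread("pics/s2.png")
f=lambda b:(b.max(2)>100)&(b[...,0]-b[...,1]>5)
s0=cv2.imread("pics/scene0.png")
for i in(s0,s): print(meas("scene",i,(205,226,134,155),f,.012))
d=np.load("pics/scene0.npy");X=cloud("scene",d)
print((X[145,216]*1000),(X[141:150,211:221].reshape(-1,3)*1000).mean(0), X[187,260]*1000)
dt=np.load("pics/top0.npy");T=cloud("top",dt);print(T[171,161:169]*1000)
```

```text
top [[164.7, 171.1], [164.0, 170.5], [163.4, 170.0], [322.0, 183.9]]
[[ 1.00000000e+00  1.31875199e-16 -1.20680578e-17]
 [ 1.31875199e-16  1.00000000e+00  5.73564259e-17]
 [-1.20680578e-17  5.73564259e-17  1.00000000e+00]]
scene [[215.6, 147.5], [215.5, 145.0], [215.4, 143.0], [309.0, 236.7]]
[[ 1.00000000e+00 -6.19609028e-17 -9.18332798e-17]
 [-6.19609028e-17  1.00000000e+00  7.82990307e-17]
 [-9.18332798e-17  7.82990307e-17  1.00000000e+00]]
{'c': array([574. , 409.7]), 'half': array([23.1, 31. ]), 'ang': np.float64(60.0), 'rc': array([572.8, 409.5]), 'rs': array([57.8, 49.6]), 'ra': 29.5}
{'c': array([575.4, 409.4]), 'half': array([20.6, 32.4]), 'ang': np.float64(68.4), 'rc': array([577.1, 407.4]), 'rs': array([63.4, 44.2]), 'ra': 85.0}
[566.52302761 391.15003315  23.76288311] [565.99161101 393.64148231  22.53028345] [5.73814416e+02 1.48118235e+02 3.31166247e-01]
[[568.57832157 411.51685802  18.81265173]
 [567.52989845 406.57784737  24.67133726]
 [568.05233579 403.80770955  21.75591476]
 [567.05004143 398.97049663  27.35768464]
 [567.74963695 396.43053831  23.4534852 ]
 [567.95937524 393.22602249  22.28590658]
 [567.30444168 388.88920901  25.94853258]
 [568.09080407 386.43081665  21.56088071]]
```

Run:
```python
from h import *
np.set_printoptions(suppress=True,precision=0,linewidth=150)
s,d=r.camera("scene");X=cloud("scene",d)*1000
for u in (206,207,208,215,222,223,224):
    print(u);print(X[130:152:2,u].T)
```

```text
206
[[538. 540. 539. 538. 536. 540. 563. 558. 552. 543. 535.]
 [404. 409. 408. 406. 405. 412. 454. 445. 437. 423. 408.]
 [ 92.  81.  73.  67.  59.  45.  -0.  -1.  -2.   1.   6.]]
207
[[542. 544. 542. 542. 541. 539. 563. 557. 553. 547. 540.]
 [404. 408. 406. 407. 406. 403. 446. 438. 431. 422. 412.]
 [ 91.  80.  73.  64.  56.  51.   6.   4.   1.   0.   1.]]
208
[[549. 548. 545. 543. 544. 542. 544. 563. 559. 553. 543.]
 [410. 408. 403. 402. 405. 402. 406. 440. 434. 425. 409.]
 [ 85.  78.  74.  67.  56.  50.  39.  -0.  -3.  -4.   2.]]
215
[[628. 623. 615. 609. 600. 579. 573. 565. 559. 557. 555.]
 [494. 485. 472. 464. 450. 417. 407. 395. 386. 383. 381.]
 [  3.   2.   3.   2.   5.  25.  25.  27.  26.  20.  13.]]
222
[[588. 587. 589. 590. 590. 587. 609. 590. 585. 583. 585.]
 [382. 380. 384. 387. 387. 382. 418. 389. 381. 379. 382.]
 [ 84.  78.  65.  55.  46.  42.   1.  19.  18.  11.  -1.]]
223
[[590. 593. 593. 590. 591. 591. 611. 605. 599. 592. 586.]
 [379. 383. 384. 380. 383. 382. 415. 405. 397. 387. 378.]
 [ 85.  73.  64.  59.  48.  40.   2.   2.   1.   1.   0.]]
224
[[593. 593. 596. 595. 596. 624. 616. 609. 600. 595. 587.]
 [377. 378. 382. 381. 383. 427. 415. 405. 392. 385. 373.]
 [ 85.  76.  64.  56.  46.  -1.  -0.   0.   4.   1.   3.]]
```

The depth image shows the fingertips at z ≈ 38 mm, not the 4 mm reported, so the jaws closed above the stone. I'll check whether the offset was already there at the start pose.

Run:
```python
from h import *
np.set_printoptions(suppress=True,precision=0,linewidth=170)
X=cloud("scene",np.load("pics/scene0.npy"))*1000
k=(abs(X[...,0]-168)<80)&(abs(X[...,1]-524)<80)&(X[...,2]>100)&(X[...,2]<400)
v,u=np.nonzero(k);print(u.min(),u.max(),v.min(),v.max())
Z=X[...,2][k];print(np.histogram(Z,bins=np.arange(100,401,15)))
lo=k&(X[...,2]<235);print(X[lo][np.argsort(X[lo][:,2])][:40:4])
o=r.observe();print(o["qpos"],o["eef_pos"],o["effort"],o["contact_force"])
```

```text
53 85 66 131
(array([  0,   0,   0,   0,   0,   0,   0,   2,  27,  31,  32,  32,  18,  25, 105,  65, 219,  82,  80, 177]), array([100, 115, 130, 145, 160, 175, 190, 205, 220, 235, 250, 265, 280, 295, 310, 325, 340, 355, 370, 385, 400]))
[[144. 476. 219.]
 [187. 565. 222.]
 [183. 564. 224.]
 [182. 569. 226.]
 [152. 464. 229.]
 [162. 473. 231.]
 [148. 469. 232.]
 [152. 461. 234.]]
[ 0.  1.  1. -0.  1.  1.] [1. 0. 0.] [ -0. -62. -25.   0.  -0.  -0.] [0. 0. 0.]
```

The offset is constant: the true fingertips are about 22 mm above the reported TCP z, compared with the stated 11 mm below. I'll use the measured value, open again, and go down in checked steps.

jog_arm(steps=[[[8,0,0,0,0,0,0],[8,0,0,0,0,0,0],[8,0,0,0,0,0,0],[8,-0.3,0,0,0,0,0],[8,-0.3,0,0.8,0,0,0],[8,-0.3,0,1.6,0,0,0],[8,-0.3,0,2.3,0,0,0],[8,-0.3,0,2.7,0,0,0],[8,-0.3,0,2.7,0,0,0],[8,-0.3,0,2.7,0,0,0]]])

```text
clock: 4.15
eef_pos: [0.5695, 0.3994, -0.0119]
tcp_rot: [-2.646, -1.694, 0.0]
contact_force: [0.8, -0.8, -1.0]
opening: 0.859
grip_force: 0.0
```

Run:
```python
from h import *
to(569.5,399.5,-18,-25)
s,d=r.camera("scene");X=cloud("scene",d)*1000
q=np.array([569.5,399.5]);e=np.array([.906,-.423]);f=np.array([.423,.906])
A=(X[...,:2]-q)@e;B=(X[...,:2]-q)@f
for sg in(-1,1):
    k=(sg*A>34)&(sg*A<62)&(abs(B)<14)&(X[...,2]>5.5)&(X[...,2]<60)
    z=X[k][:,2];print(sg,k.sum(),np.sort(z)[:8].round(1),A[k].mean(),B[k].mean())
```

```text
t 4.15 p [569.5 399.4 -11.9] yaw -24.7 tilt [-2.e-04 -1.e-04 -1.e+00] F [ 0.8 -0.8 -1. ] open 79.9 gf 0.0
shift cm [ 0.01 -0.    0.61] turn z 0.3
-1 51 [ 9.9 11.5 13.6 15.6 17.8 18.  19.1 19.3] -48.314758299777246 -7.732745760331634
1 61 [ 8.3 13.3 13.8 13.9 15.9 17.  17.1 17.6] 46.88625681823054 -6.246248491431481
```

jog_arm(steps=[[[8,0,0,0.3,0,0,0],[8,0,0,0.5,0,0,0],[8,0,0,0.5,0,0,0],[6.5,0,0,0.5,0,0,0],[5.5,0,0,0.5,0,0,0],[5,0,0,0.5,0,0,0],[4.5,0,0,0.5,0,0,0],[4,0,0,0.5,0,0,0],[4,0,0,0.5,0,0,0],[4,0,0,0.5,0,0,0],[4,0,0,0.5,0,0,0]]])

```text
clock: 5.3
eef_pos: [0.5696, 0.3994, -0.0166]
tcp_rot: [2.646, 1.694, 0.0]
contact_force: [-0.0, -0.7, 0.3]
opening: 0.53
grip_force: 30.0
```

jog_arm(steps=[[[4,0,0,-1,0,0,0],[4,0,0,-3,0,0,0],[4,0,0,-5,0,0,0],[4,0,0,-7,0,0,0],[4,0,0,-8,0,0,0],[4,0,0,-8,0,0,0]]])

```text
clock: 5.9
eef_pos: [0.5707, 0.4001, 0.0657]
tcp_rot: [2.646, 1.694, 0.006]
contact_force: [0.3, -0.1, -0.6]
opening: 0.526
grip_force: 30.0
```

Run:
```python
from h import *
to(459.5,78.5,63,16.2)
```

```text
t 5.9 p [570.7 400.1  65.7] yaw -24.7 tilt [ 0.003   0.0024 -1.    ] F [ 0.3 -0.1 -0.6] open 48.9 gf 29.99978805659339
shift cm [-33.86   3.37   0.17] turn z -40.9
```

jog_arm(steps=[[[4,-2,0.2,0,0,0,-2],[4,-5,0.5,0,0,0,-6],[4,-9,0.9,0,0,0,-11],[4,-13,1.3,0,0,0,-16],[4,-17,1.7,0,0,0,-21],[4,-21,2.1,0,0,0,-26],[4,-25,2.5,0,0,0,-31],[4,-28.5,2.8,0,0,0,-35],[4,-31.5,3.1,0,0,0,-38],[4,-33.2,3.3,0,0,0,-40.5],[4,-33.8,3.4,0,0,0,-41],[4,-33.8,3.4,0,0,0,-41]]])

```text
clock: 7.1
eef_pos: [0.4585, 0.0778, 0.0629]
tcp_rot: [-1.888, -2.51, 0.001]
contact_force: [0.5, 0.3, -0.2]
opening: 0.528
grip_force: 30.0
```

Run:
```python
from h import *
to(459.5,78.5,-11,16.2)
s,d=r.camera("scene");cv2.imwrite("pics/s3.png",cv2.resize(s[120:260,170:310],(560,560),interpolation=2))
```

```text
t 7.1 p [458.5  77.8  62.9] yaw 16.1 tilt [ 4.e-04 -8.e-04 -1.e+00] F [ 0.5  0.3 -0.2] open 49.1 gf 29.9994306784356
shift cm [0.03 0.12 7.39] turn z -0.1
```

View pics/s3.png

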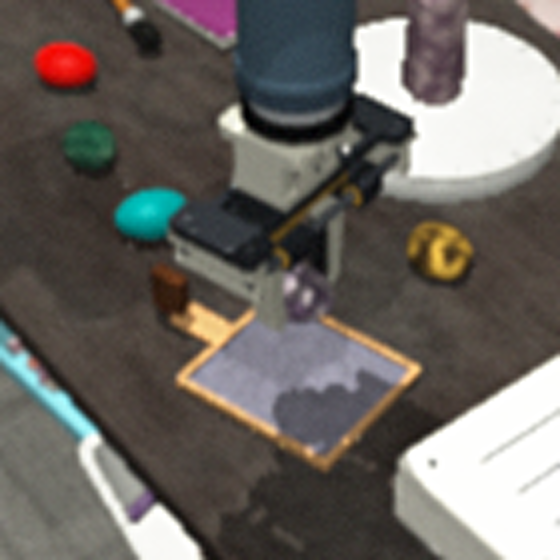

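The stone is held level above the tray at crop pixel (305,290). Now I lower and release it.

jog_arm(steps=[[[4,0,0.1,2,0,0,0],[4,0,0.1,4,0,0,0],[4,0,0.1,5.5,0,0,0],[4,0,0.1,6.6,0,0,0],[4,0,0.1,7.2,0,0,0],[4,0,0.1,7.4,0,0,0],[4,0,0.1,7.4,0,0,0],[4,0,0.1,7.4,0,0,0]]])

```text
clock: 7.95
eef_pos: [0.4604, 0.0786, -0.0101]
tcp_rot: [1.885, 2.512, 0.001]
contact_force: [-0.0, 0.3, -1.0]
opening: 0.526
grip_force: 30.0
```

jog_arm(steps=[[[5.3,0,0,0,0,0,0],[5.7,0,0,0,0,0,0],[6.2,0,0,0,0,0,0],[6.5,0,0,0,0,0,0],[6.5,0,0,0,0,0,0],[6.5,0,0,-1,0,0,0],[6.5,0,0,-3,0,0,0],[6.5,0,0,-6,0,0,0],[6.5,0,0,-9,0,0,0],[6.5,0,0,-9,0,0,0]]])

```text
clock: 8.95
eef_pos: [0.463, 0.0784, 0.0837]
tcp_rot: [1.881, 2.508, 0.007]
contact_force: [0.9, 1.0, 0.1]
opening: 0.702
grip_force: 0.0
```

Run:
```python
from h import *
s,d=r.camera("scene");X=cloud("scene",d)*1000
cv2.imwrite("pics/s4.png",np.hstack([cv2.resize(s[150:250,190:290],(500,500),interpolation=2)]))
print("tray",meas("scene",s,(205,285,185,240),grey,.005),meas("scene",s,(205,285,185,240),lambda b:b.max(2)>100,.008))
v,u=np.mgrid[:384,:512]
k=(abs(u-245)<14)&(abs(v-213)<14)&(X[...,2]>12)&(X[...,2]<40);print("stone",X[k].mean(0),X[k].max(0),X[k].min(0),k.sum())
k=(abs(u-214)<12)&(abs(v-194)<12)&(X[...,2]>34)&(X[...,2]<48);print("tabtop",X[k].mean(0),k.sum())
to(425,198.5,60,16.2)
```

```text
tray {'c': array([460.2,  77.2]), 'half': array([63.1, 76.7]), 'ang': np.float64(112.7), 'rc': array([462. ,  81.4]), 'rs': array([104.7, 125.5]), 'ra': 16.2} {'c': array([459.4,  91.8]), 'half': array([76.9, 98.8]), 'ang': np.float64(90.4), 'rc': array([466.1, 106.2]), 'rs': array([155.2, 196.3]), 'ra': 16.0}
stone [456.01167857  75.10593796  25.10207471] [514.572673   112.52832023  32.64543005] [406.01619738  16.97503534  12.01200251] 227
tabtop [422.95902668 195.74992465  40.01786817] 38
t 9.0 p [461.7  78.4  81.8] yaw 16.3 tilt [-0.0019  0.005  -1.    ] F [ 0.  -0.3 -0.5] open 65.1 gf 0.0
shift cm [12.56 -0.17  2.15] turn z 0.1
```

View pics/s4.png

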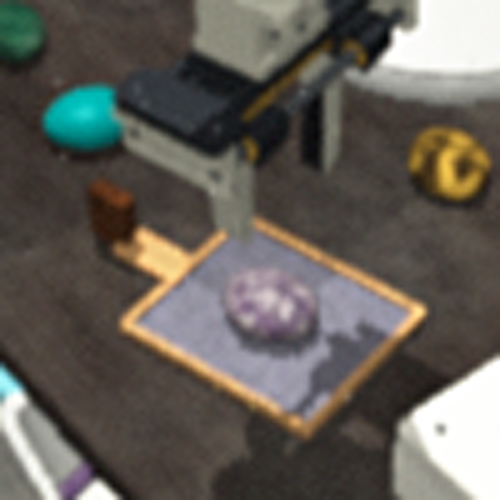

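The stone lies flat at tray centre, crop pixel (270,303), and the tab stands at (110,210). Now I grip the tab.

jog_arm(steps=[[[5,3,0,0,0,0,0],[5,7,-0.1,0,0,0,0],[5,11,-0.2,0,0,0,0],[5,12.5,-0.25,0,0,0,0],[5,12.5,-0.25,2,0,0,0],[5,12.5,-0.25,4,0,0,0],[5,12.5,-0.25,6,0,0,0],[5,12.5,-0.25,8,0,0,0],[5,12.5,-0.25,9.1,0,0,0],[5,12.5,-0.25,9.1,0,0,0],[5,12.5,-0.25,9.1,0,0,0]]])

```text
clock: 10.1
eef_pos: [0.4224, 0.1978, -0.0116]
tcp_rot: [-1.885, -2.513, 0.001]
contact_force: [0.4, 0.4, 0.8]
opening: 0.536
grip_force: 0.0
```

jog_arm(steps=[[[4,0,0,0,0,0,0],[3,0,0,0,0,0,0],[2.2,0,0,0,0,0,0],[1.8,0,0,0,0,0,0],[1.5,0,0,0,0,0,0],[1.2,0,0,0,0,0,0],[1,0,0,0,0,0,0],[1,0,0,0,0,0,0],[1,0,0,0,0,0,0]]])

```text
clock: 11.0
eef_pos: [0.423, 0.1979, -0.0114]
tcp_rot: [1.884, 2.513, 0.001]
contact_force: [1.5, 1.6, 3.3]
opening: 0.15
grip_force: 30.0
```

Run:
```python
from h import *
to(424,198,-10,1.8)
a,d=r.camera("top")
X=cloud("top",d);
print(meas("top",a,(232,290,176,232),grey,.005))
s,d=r.camera("scene");print(meas("scene",s,(205,285,185,240),grey,.005))
```

```text
t 11.0 p [423.  197.9 -11.4] yaw 16.3 tilt [-1.0e-04  1.1e-03 -1.0e+00] F [1.5 1.6 3.3] open 13.9 gf 29.993296265602112
shift cm [-0.02  0.1  -0.14] turn z 14.5
{'c': array([457.9,  76.7]), 'half': array([59.8, 70.8]), 'ang': np.float64(106.9), 'rc': array([458.2,  76.8]), 'rs': array([104.3, 123.4]), 'ra': 16.9}
{'c': array([460.1,  77.2]), 'half': array([64.5, 77.7]), 'ang': np.float64(112.7), 'rc': array([461.6,  81.9]), 'rs': array([104.2, 124.5]), 'ra': 17.2}
```

jog_arm(steps=[[[1,0,0,0,0,0,1],[1,0,0,0,0,0,3],[1,0,0,0,0,0,5],[1,0,0,0,0,0,7],[1,0,0,0,0,0,9],[1,0,0,0,0,0,11],[1,0,0,0,0,0,13],[1,0,0,0,0,0,14],[1,0,0,0,0,0,14.5],[1,0,0,0,0,0,14.5]]])

```text
clock: 12.1
eef_pos: [0.4231, 0.1978, -0.0114]
tcp_rot: [2.187, 2.255, 0.001]
contact_force: [3.5, -1.7, 4.9]
opening: 0.145
grip_force: 30.0
```

Run:
```python
from h import *
to(509.6,148.6,-11.4,1.8)
a,d=r.camera("top")
print(meas("top",a,(232,300,170,245),grey,.005))
```

```text
t 12.1 p [423.1 197.8 -11.4] yaw 1.8 tilt [-1.0e-04  1.1e-03 -1.0e+00] F [ 3.5 -1.7  4.9] open 13.5 gf 30.000140368938446
shift cm [-5.18  8.5   0.01] turn z -0.0
{'c': array([426.9,  71.2]), 'half': array([59.8, 70.8]), 'ang': np.float64(92.3), 'rc': array([427. ,  71.4]), 'rs': array([103.9, 123.3]), 'ra': 2.6}
```

jog_arm(steps=[[[1,-0.2,0.4,0,0,0,0],[1,-0.7,1.2,0,0,0,0],[1,-1.3,2.2,0,0,0,0],[1,-2,3.3,0,0,0,0],[1,-2.7,4.4,0,0,0,0],[1,-3.4,5.5,0,0,0,0],[1,-4,6.6,0,0,0,0],[1,-4.6,7.5,0,0,0,0],[1,-5,8.2,0,0,0,0],[1,-5.2,8.5,0,0,0,0],[1,-5.2,8.5,0,0,0,0]]])

```text
clock: 13.25
eef_pos: [0.5071, 0.1491, -0.0114]
tcp_rot: [-2.186, -2.251, 0.002]
contact_force: [-4.3, 2.4, 12.2]
opening: 0.148
grip_force: 30.1
```

Run:
```python
from h import *
to(509.6,148.6,-11.4,1.8)
a,d=r.camera("top")
s,d2=r.camera("scene")
print(meas("top",a,(240,302,165,235),grey,.005));print(meas("top",a,*FULL["hood"]))
print(meas("scene",s,(225,300,175,245),grey,.005))
b=(286,358,148,222)
for t in(110,150,200): print(t,meas("top",a,b,lambda q:q.min(2)>t,.061))
o=np.hstack([cv2.resize(a[145:235,235:360],(500,360),interpolation=2)]);o2=cv2.resize(s[160:300,215:365],(300,280),interpolation=2)
c=np.zeros((360,800,3),np.uint8);c[:,:500]=o;c[:280,500:]=o2;cv2.imwrite("pics/c5.png",c)
```

```text
t 13.25 p [507.1 149.1 -11.4] yaw 1.7 tilt [ 0.0014 -0.0034 -1.    ] F [-4.3  2.4 12.2] open 13.8 gf 30.066260397434235
shift cm [-0.06  0.25 -0.  ] turn z -0.1
{'c': array([491.1,  63.7]), 'half': array([ 92. , 123.9]), 'ang': np.float64(145.9), 'rc': array([473.8,  49.7]), 'rs': array([241.5, 179. ]), 'ra': 0.5}
{'c': array([ 518.5, -137.3]), 'half': array([86.9, 95.8]), 'ang': np.float64(8.2), 'rc': array([ 518.5, -136.2]), 'rs': array([167.3, 154.6]), 'ra': 1.8}
{'c': array([514.1,  -2.5]), 'half': array([ 62.7, 107. ]), 'ang': np.float64(94.3), 'rc': array([524.2,  -8.4]), 'rs': array([124.1, 195.9]), 'ra': 2.2}
110 {'c': array([ 518. , -136.8]), 'half': array([89.3, 98.2]), 'ang': np.float64(4.7), 'rc': array([ 518.2, -136. ]), 'rs': array([171.2, 159. ]), 'ra': 2.0}
150 {'c': array([ 518.5, -137.3]), 'half': array([86.9, 95.8]), 'ang': np.float64(8.2), 'rc': array([ 518.5, -136.2]), 'rs': array([167.3, 154.6]), 'ra': 1.8}
200 {'c': array([ 520.4, -138.9]), 'half': array([81.9, 93.2]), 'ang': np.float64(20.4), 'rc': array([ 518.6, -136.7]), 'rs': array([163.2, 149.7]), 'ra': 2.2}
```

View pics/c5.png

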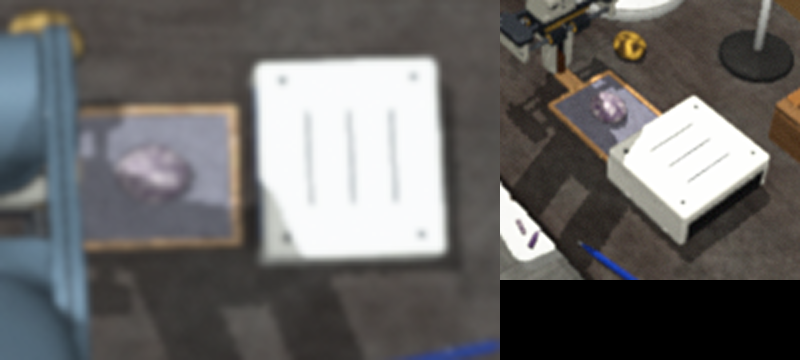

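The tray and stone sit in front of the mouth: far edge at crop x ≈ 240 (top px about 295), stone at crop (155,172). I'll measure the squareness and lateral offset precisely.

```bash
cat >> h.py <<'E'
def trayfit(a,box=(262,299,162,215)):
    x0,x1,y0,y1=box; b=cv2.resize(a[y0:y1,x0:x1],None,fx=S,fy=S,interpolation=cv2.INTER_CUBIC).astype(int)
    m=((b[...,2]-b[...,0]>12)&(b[...,2]>80)).astype(np.uint8)
    k,l,st,_=cv2.connectedComponentsWithStats(m); m=l==1+st[1:,4].argmax()
    v,u=np.nonzero(m); P=atz("top",np.c_[(u+.5)/S-.5+x0,(v+.5)/S-.5+y0],.009)[:,:2]*1000
    th=np.radians(-88.2); ex=np.array([np.cos(th),np.sin(th)]); ey=np.array([-ex[1],ex[0]])
    Q=np.c_[(P-[518.5,-136.3])@ex,(P-[518.5,-136.3])@ey]
    # outer edges: extreme x per y-bin, extreme y per x-bin, in hood frame
    def edge(i,sg,lo,hi):
        o=1-i; bins=np.arange(lo,hi,3.);pts=[]
        for q in bins:
            s=Q[(Q[:,o]>=q)&(Q[:,o]<q+3)]
            if len(s): pts.append((q+1.5,sg*np.max(sg*s[:,i])))
        p=np.array(pts);c=np.polyfit(p[:,0],p[:,1],1);c=np.polyfit(*p[abs(np.polyval(c,p[:,0])-p[:,1])<3].T,1)
        return round(np.degrees(np.arctan(c[0])),2),round(np.polyval(c,(lo+hi)/2),1)
    xm=Q[:,0].max(); ylo,yhi=Q[:,1].min(),Q[:,1].max()
    print("hood-frame ext x",Q[:,0].min().round(1),xm.round(1),"y",ylo.round(1),yhi.round(1))
    print("far",edge(0,1,ylo+10,yhi-10),"y+",edge(1,1,xm-80,xm-10),"y-",edge(1,-1,xm-80,xm-10))
E
python3 - <<'E'
from h import *
a,d=r.camera("top");to(509.6,148.6,-11.4,1.8);trayfit(a)
E
```

```text
t 13.4 p [507.1 149.1 -11.4] yaw 1.7 tilt [ 0.0011 -0.003  -1.    ] F [-4.4  1.7 11.4] open 14.1 gf 30.06692737340927
shift cm [-0.06  0.25 -0.  ] turn z -0.1
hood-frame ext x -202.0 -82.7 y -67.6 62.3
far (np.float64(2.06), np.float64(-84.7)) y+ (np.float64(0.64), np.float64(61.2)) y- (np.float64(-0.13), np.float64(-67.2))
```

jog_arm(steps=[[[1,-0.3,0.2,0,0,0,0],[1,-0.9,0.2,0,0,0,0],[1,-1.7,0.2,0,0,0,0],[1,-2.6,0.2,0,0,0,0],[1,-3.5,0.2,0,0,0,0],[1,-4.4,0.2,0,0,0,0],[1,-5.3,0.2,0,0,0,0],[1,-6.1,0.2,0,0,0,0],[1,-6.7,0.2,0,0,0,0],[1,-7,0.2,0,0,0,0],[1,-7,0.2,0,0,0,0]]])

```text
clock: 14.5
eef_pos: [0.5125, 0.0793, -0.0114]
tcp_rot: [-2.187, -2.253, -0.001]
contact_force: [0.6, 2.3, 7.6]
opening: 0.148
grip_force: 30.0
```

Run:
```python
from h import *
a,d=r.camera("top");to(514.4,-6.4,-11.4,1.8)
cv2.imwrite("pics/t6.png",a)
trayfit(a,(262,303,162,215))
```

```text
t 14.55 p [512.5  79.3 -11.4] yaw 1.7 tilt [ 1.3e-03 -8.0e-04 -1.0e+00] F [-1.   1.9  7.9] open 13.8 gf 29.993532299995422
shift cm [-8.57 -0.07 -0.01] turn z -0.1
hood-frame ext x -126.6 -72.8 y 52.1 66.7Traceback (most recent call last):
  File "<stdin>", line 4, in <module>
  File "h.py", line 51, in trayfit
    print("far",edge(0,1,ylo+10,yhi-10),"y+",edge(1,1,xm-80,xm-10),"y-",edge(1,-1,xm-80,xm-10))
                ~~~~^^^^^^^^^^^^^^^^^^^
  File "h.py", line 47, in edge
    p=np.array(pts);c=np.polyfit(p[:,0],p[:,1],1);c=np.polyfit(*p[abs(np.polyval(c,p[:,0])-p[:,1])<3].T,1)
                                 ~^^^^^
IndexError: too many indices for array: array is 1-dimensional, but 2 were indexed
```

jog_arm(steps=[[[1,-0.3,0,0,0,0,0],[1,-0.9,0,0,0,0,0],[1,-1.7,0,0,0,0,0],[1,-2.6,-0.1,0,0,0,0],[1,-3.5,-0.1,0,0,0,0],[1,-4.4,-0.1,0,0,0,0],[1,-5.3,-0.1,0,0,0,0],[1,-6.1,-0.1,0,0,0,0],[1,-6.8,-0.1,0,0,0,0],[1,-7.3,-0.1,0,0,0,0],[1,-7.6,-0.1,0,0,0,0],[1,-7.6,-0.1,0,0,0,0]]])

```text
clock: 15.75
eef_pos: [0.5138, 0.0036, -0.0114]
tcp_rot: [-2.187, -2.253, -0.001]
contact_force: [-0.0, 3.1, 7.9]
opening: 0.147
grip_force: 30.0
```

jog_arm(steps=[[[1,-0.1,0,0,0,0,0],[1,-0.2,0,0,0,0,0],[1,-0.3,0,0,0,0,0],[1,-0.4,0,0,0,0,0],[1,-0.4,0,0,0,0,0],[1,-0.4,0,0,0,0,0]]])

```text
clock: 16.35
eef_pos: [0.5138, 0.0002, -0.0114]
tcp_rot: [-2.186, -2.253, -0.001]
contact_force: [-0.7, 6.8, 8.4]
opening: 0.15
grip_force: 30.0
```

jog_arm(steps=[[[1,-0.1,0,0,0,0,0],[1,-0.2,0,0,0,0,0],[1,-0.3,0,0,0,0,0],[1,-0.3,0,0,0,0,0],[1,-0.3,0,0,0,0,0]]])

```text
clock: 16.85
eef_pos: [0.5139, -0.0028, -0.0114]
tcp_rot: [-2.186, -2.253, -0.001]
contact_force: [-0.4, 5.4, 8.8]
opening: 0.147
grip_force: 30.0
```

jog_arm(steps=[[[1,-0.1,0,0,0,0,0],[1,-0.2,0,0,0,0,0],[1,-0.2,0,0,0,0,0],[1,-0.2,0,0,0,0,0]]])

```text
clock: 17.25
eef_pos: [0.514, -0.0047, -0.0114]
tcp_rot: [-2.186, -2.253, -0.002]
contact_force: [-0.2, 5.4, 8.8]
opening: 0.148
grip_force: 30.0
```

jog_arm(steps=[[[1,-0.1,0,0,0,0,0],[1,-0.2,0,0,0,0,0],[1,-0.2,0,0,0,0,0],[1,-0.2,0,0,0,0,0]]])

```text
clock: 17.65
eef_pos: [0.514, -0.006, -0.0114]
tcp_rot: [-2.186, -2.252, -0.003]
contact_force: [-0.6, 9.4, 10.1]
opening: 0.147
grip_force: 30.0
```

jog_arm(steps=[[[1,-0.1,0,0,0,0,0],[1,-0.2,0,0,0,0,0],[1,-0.2,0,0,0,0,0],[1,-0.2,0,0,0,0,0]]])

```text
clock: 18.05
eef_pos: [0.514, -0.0061, -0.0115]
tcp_rot: [-2.185, -2.25, -0.006]
contact_force: [1.0, 16.6, 10.4]
opening: 0.15
grip_force: 30.0
```

The tray meets the stop at y = -6.0 mm, with the push force rising to 17 N and no further motion. I relax the push, release and rise.

jog_arm(steps=[[[1,0.1,0,0,0,0,0],[1,0.1,0,0,0,0,0],[2,0.1,0,0,0,0,0],[3,0.1,0,0,0,0,0],[4,0.1,0,0,0,0,0],[4,0.1,0,0,0,0,0],[4,0.1,0,-2,0,0,0],[4,0.1,0,-5,0,0,0],[4,0.1,0,-9,0,0,0],[4,0.1,0,-13,0,0,0],[4,0.1,0,-13,0,0,0]]])

```text
clock: 19.15
eef_pos: [0.5185, -0.0105, 0.1237]
tcp_rot: [2.182, 2.249, 0.008]
contact_force: [0.4, 0.5, -0.2]
opening: 0.427
grip_force: 0.0
```

Run:
```python
from h import *
a,d=r.camera("top");s,d2=r.camera("scene");to(514,-6,-11,1.8)
X=cloud("scene",d2)*1000
k=(abs(X[...,0]-514)<20)&(abs(X[...,1]+6)<25)&(X[...,2]>34)&(X[...,2]<46);print("tab",X[k].mean(0) if k.any() else 0,k.sum())
c=np.zeros((360,800,3),np.uint8);c[:,:420]=cv2.resize(a[140:230,230:335],(420,360),interpolation=2);c[:,420:]=cv2.resize(s[165:290,225:357],(380,360),interpolation=2);cv2.imwrite("pics/c7.png",c)
```

```text
t 19.25 p [515.2  -9.8 119. ] yaw 1.7 tilt [-6.0e-04  1.8e-03 -1.0e+00] F [-0.4 -0.6 -0.8] open 40.2 gf 0.0
shift cm [ 0.39 -0.13 13.  ] turn z -0.1
tab [512.49667366  -8.96398279  39.1804744 ] 52
```

View pics/c7.png

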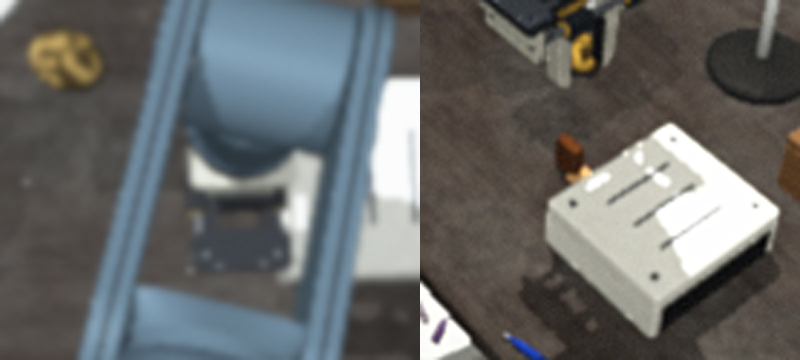

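The tab at scene crop (568,150) sits in front of the mouth, and the plate is inside. I'll move the arm aside for one last check.

jog_arm(steps=[[[4,4,0,-1,0,0,0],[4,8,0,-2,0,0,0],[4,12,0,-3,0,0,0],[4,16,0,-4,0,0,0],[4,20,0,-4,0,0,0],[4,24,0,-4,0,0,0],[4,27,0,-4,0,0,0],[4,28,0,-4,0,0,0],[4,28,0,-4,0,0,0]]])

```text
clock: 20.15
eef_pos: [0.5051, 0.271, 0.1564]
tcp_rot: [-2.184, -2.257, 0.005]
contact_force: [-0.4, 0.2, -0.0]
opening: 0.428
grip_force: 0.0
```

Run:
```python
from h import *
a,d=r.camera("top");s,d2=r.camera("scene");to(514,-6,-11,1.8)
c=np.zeros((480,800,3),np.uint8);c[:,:420]=cv2.resize(a[150:215,280:337],(420,480),interpolation=2);c[:,420:]=cv2.resize(s[110:300,185:335],(380,480),interpolation=2);cv2.imwrite("pics/c8.png",c)
X=cloud("top",d)*1000
k=(abs(X[...,0]-514)<25)&(abs(X[...,1]+6)<30)&(X[...,2]>32)&(X[...,2]<46);print("tab top",X[k].mean(0),k.sum())
print("hood",meas("top",a,*FULL["hood"]))
```

```text
t 20.25 p [505.8 269.2 157.1] yaw 1.7 tilt [-0.0014 -0.0021 -1.    ] F [ 0.1 -0.6 -0.1] open 39.9 gf 0.0
shift cm [-2.751e+01  2.000e-02  1.685e+01] turn z -0.1
tab top [512.47681391  -7.27554007  39.63325145] 34
hood {'c': array([ 517.7, -135.8]), 'half': array([88.6, 95.8]), 'ang': np.float64(179.7), 'rc': array([ 518.5, -135.8]), 'rs': array([167.2, 155.3]), 'ra': 1.8}
```

View pics/c8.png

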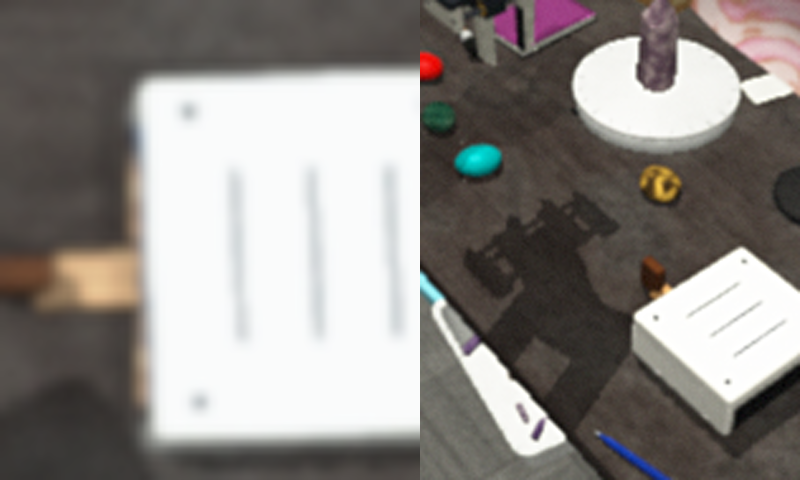

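The tray's near lip shows evenly along the mouth (crop x ≈ 137). The tab is centred at the home position and no stone is outside. The green and yellow stones are undisturbed.

```bash
python3 -c "
from station import r
print(r.close_job())"
```

```text
the job is handed in; nothing more can be done
None
```

I laid the purple-and-white stone flat on the tray, slid the tray squarely under the hood until it met the back stop, and handed the job in at about 20 s; the stone is hidden under the hood, so that it is still on the tray is inferred (none is visible outside).

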